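# Open the drawer safe on the goldsmith's bench with its tubular key

### The job

Unlock the small safe with the key that stands in the wooden punch stand: push the key fully home in the lock, turn it clockwise until the lid springs up, then turn it back, draw it out and stand it back upright in the free hole of the stand. Work gently, without forcing the key or the lock, leave the lid sprung open, and do not disturb the other tools.

Things in the scene. Friction and masses are not known exactly. Their poses are not given: they have to be found in the camera images.
- safe: Small grey top-opening drawer safe, fixed, 220 (its x) x 300 (y) x 110 mm tall; origin at the centre of its underside, x away from the robot. Lid on its left (+y) side; deck strip on the right with the steel key lock and, 56 mm beyond the lock's axis, a keypad 5 mm high. Deck otherwise clear; the lid's side edge lies 48 mm left of the lock's axis.
- lock (a point): Centre of the round steel bezel of the tubular lock, 2 mm above the deck; z is the lock's axis, up; x is where the one slot of its key hole points. The lock's cylinder is set back: its face (3 mm thick, hole 11.2 mm, slot 4.6 mm wide out to 9.6 mm from the axis) lies 0 to 6 mm below the bezel, not known, different each time: feel for the depth.
- plug (a joint): Turn of the lock, rad, clockwise from above: 0 as found, hard stop 1.35; frees the lid at 0.75 to 0.85. A spring pin meets the key's tip 6 mm under the cylinder's face, 4 N rising to 7 N; lug free to turn 9 mm under, hard bottom 9.6 mm. Takes about 0.1 N m; the key runs 0.1 to 0.35 ahead. Turned, the key is held in; back within 0.1 of 0 it comes out. Lock springs back to 0.
- safe_lid (a joint): Opening of the safe's lid, rad: 0 shut and locked; springs up by itself to about 0.2 when the lock frees it and stays there. Hinged on the far side, 220 mm from its front edge, which rises about 45 mm.
- key_head (a point): Key, loose, 40 g, upright: steel barrel 10 mm thick, 18 mm long; above it a round shoulder 28 mm wide, 2 mm thick; then a flat black plastic head 28 wide (its x), 9 thick (its y), 42 mm tall, pinched across its thickness, with a 6 mm spur low on the lug's side. Press it home with under 15 N. The point is the head's centre, 21 mm above the shoulder's top.
- key_tip (a point): Centre of the lower end of the key's barrel, 41 mm below key_head, same axes. A lug 3.4 mm wide on the barrel points to the key's +x (at the start away from the robot), reaches 8.8 mm from the axis and lies 2 to 6 mm above the tip; it must enter the lock through the slot. The barrel's end is chamfered 1.2 mm.
- stand: Wooden punch stand, fixed, 160 (its x) x 60 x 40 mm tall; origin at the centre of its underside. Three equal holes 21 mm wide, 30 mm deep on its x axis at -50, 0 and +50 mm. One holds the key, shoulder resting on the top (tip 22 mm above the bench), lug within 0.3 rad of the stand's +x (away from the robot); each other a doming punch.
- punch_a_mid (a point): Doming punch, steel rod 17 mm thick, 80 mm tall, ball end of 19 mm, standing in a hole of the stand, 50 mm of it above the stand; the point is half-way up. Leave it alone.
- punch_b_mid (a point): Doming punch as the other, ball end of 14 mm, in another hole; the point is half-way up. Leave it alone.
- dapping_block: Steel dapping block, 50 mm cube with round hollows on top, loose on the bench; origin under its centre. Leave it alone.
- ring_clamp: Wooden ring clamp lying on the bench, 135 (its x) x 28 x 27 mm; origin under its centre. Leave it alone.
Not all that is in view belongs to the job. Of the things shaped like the part that bears key_head, the black one is meant. What is shaped like the stand but black or green is not meant.

How it is judged:
By the outcome, as a careful person would: the job done as asked, in the order asked, and still so for the second after the job is handed in, with the robot touching nothing.
It also fails if it takes over 72 s, if anything falls off the work surface, if the arm or the gripper's body presses on something with over 40 N, if the wrist force passes 120 N, or if a joint passes its speed limit or range.

### The arm

A 7-joint arm with a two-finger parallel gripper is mounted at the origin on the work surface. World frame = base frame: x ahead of the robot, y to its left, z up, the work surface at z = 0. Lengths are in mm, angles in rad, forces in N, time in s.
With the tool pointing down it reaches from about 400 to 875 mm from the base axis. Payload 4.4 kg.
Tool frame: the origin (TCP) lies at the very end of the fingers, on their centre line; the grasp point (between the pads) lies 19 mm behind it; z points along the fingers, y is the line along which they close (so a half turn about z gives the same grasp; the last joint's range is limited). The gripper opens to 85 mm and grips with 20 to 120 N. Pads are 22 mm wide; open, the fingers measure 114 mm over their backs; the gripper's body (76 mm by 85 mm) begins 54 mm behind the grasp point. The pads swing forward as they close: fully open they stand 13 mm farther back than shut.
Start: joints at [1.218, 0.628, 0.038, 1.517, -0.027, 0.996, -0.02], TCP at [183.902, -623.456, 231.313] pointing down, gripper open.
Joint ranges: [-3.06, 3.06], [-0.37, 2.12], [-1.25, 1.32], [0.18, 2.47], [-1.1, 4.24], [0.23, 1.98], [-2.94, 2.94]. Speed limits (rad/s): [2.57, 2.57, 3.14, 3.14, 3.14, 3.14, 3.14].

### API

Orientations are given as a unit quaternion [x, y, z, w].
In Python, from station import sense, eyes, ctrl gives the robot as it stands.
- The arm moves only by the shell command python3 -m inch 'ROWS' [OPENING]. ROWS is JSON, a list of rows, each an object with "translation": the shift along the world's x, y, z in cm, a list of three; "spin": the turn about the world's z in degrees. In form: [{"translation": [x, y, z], "spin": spin}, ...]. A call has exactly 8 rows; each row is the pose to reach, as a shift and turn from the pose commanded when the call began; what a row does not reach only later rows make up. A row lasts 1/12 s, in which the tool goes at most 41.7 mm and 7.16 degrees, less where a joint would pass 70% of its speed; a pose out of reach is approached as far as the arm can. A call with a gripper value outside its range is refused whole. OPENING is the closure, from -1 (fully open) to 1 (shut), set as the call begins (- or left out, the last holds). The fingers move at their own pace and stop on an object; the grip force is fixed at half the most. Time passes only in rows, so rows that repeat a pose let the fingers close, or fill a call up. It gives the time, the measured TCP pose, the force, the opening and the grip force at its end, in the units of the state.
- sense(): the state, without advancing time (a new reading comes with each control period).
- eyes.camera(name): name is "scene" or "top"; returns a dict with "pixels" (400x640x3 uint8, red, green, blue), "vertical_fov" (degrees; the focal length in pixels is half the picture's height over the tangent of half this angle, whatever the lens; pixels are square), "cx", "cy" (the principal point, pixels), "k1" (the pictures are not rectified: a ray, as slopes to the right and down, at radius r is drawn at 1 + k1 r^2 times it, then the intrinsics apply), "pose" (4x4, takes a point from camera to world coordinates). Camera axes: x right, y up, looking along -z (the intrinsics and any distortion apply to the point x, -y, -z); pixel columns grow to the right and rows downward; lengths in mm; the calibration is good to about 2 mm. A picture is of the moment at which its call begins. There is no depth.
- ctrl.job_done(): hands the job in; it is judged then, once.
The state is a dict: "clock": time; "qpos": joint angles; "joint_vel": joint speeds; "joint_efforts": joint torques, N m; "eef_pos": TCP position; "tcp_rot": TCP orientation; "force": force on the tool from outside, world axes, zero at the start; "ft_torque": the same for the moment, N m; "grip_width": finger opening in mm; "grasp_force": force on a finger pad.
Only numpy, scipy, OpenCV 4.12 (cv2) and the standard library are available. Lean on these libraries where they do the work, as an engineer would, in place of code of your own. Each camera call takes 0.05 s, during which the arm holds its last target. There are 200 camera calls.

## Working session

There is one attempt and no reset: what is moved stays moved. The work goes in short steps, Python scripts to look and compute and a shell command to move; the robot and the scene stay as the last step left them, time stands still between calls to the robot, and variables do not carry over. Pictures are saved under pics/ and viewed, at most 10 in all, crops included, and the job is handed in when it is done.

```bash
ls; mkdir -p pics
python3 - <<'E'
from station import sense, eyes, ctrl
import cv2, numpy as np, pickle
s=sense(); print({k:np.round(v,3) if not isinstance(v,dict) else v for k,v in s.items()})
for n in ("scene","top"):
    c=eyes.camera(n); pickle.dump(c,open(f"{n}0.pkl","wb"))
    print(n,c["vertical_fov"],c["cx"],c["cy"],c["k1"],np.round(c["pose"],3).tolist())
    cv2.imwrite(f"pics/{n}0.png",c["pixels"][:,:,::-1])
E
```

```text
pics
{'clock': np.float64(0.0), 'qpos': array([ 1.218,  0.629,  0.038,  1.518, -0.027,  0.996, -0.02 ]), 'joint_vel': array([-0.   ,  0.001,  0.001, -0.001,  0.   , -0.001, -0.   ]), 'joint_efforts': array([ 0.0000e+00, -5.6340e+01,  1.2260e+00, -1.9344e+01,  1.1000e-02,
        1.1000e-02, -0.0000e+00]), 'eef_pos': array([ 183.735, -622.826,  230.388]), 'tcp_rot': array([ 0.99 ,  0.143, -0.   , -0.001]), 'force': array([ 0.089, -0.668,  0.047]), 'ft_torque': array([-0.028, -0.019, -0.026]), 'grasp_force': np.float64(0.0), 'grip_width': np.float64(84.985)}
scene 55.27830153854102 314.8078000793173 200.89108311978612 -0.076949964548386 [[-0.689, -0.398, 0.606, 1141.298], [0.725, -0.406, 0.557, 697.196], [0.025, 0.823, 0.568, 700.693], [0.0, 0.0, 0.0, 1.0]]
top 53.6825763785082 318.41674177093506 200.8013354644055 0.003641454895109505 [[0.017, 0.997, -0.074, 423.599], [-1.0, 0.019, 0.023, 120.867], [0.025, 0.073, 0.997, 1402.051], [0.0, 0.0, 0.0, 1.0]]
```

View pics/scene0.png

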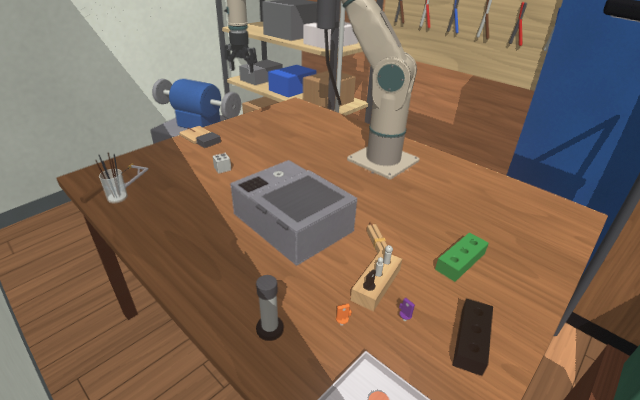

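View pics/top0.png

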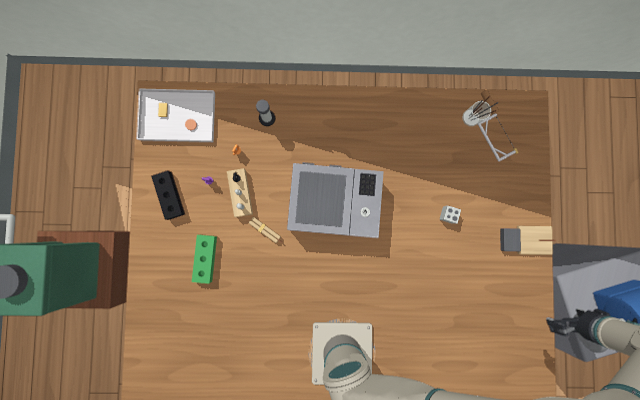

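The top view shows the safe around (336,200) with its lock at (365,212), and the stand around (238,193) with a black key at (236,178). The scene view has the same key at (370,282). The head-shaped candidates in the top view are black (236,178), orange (236,150) and purple (208,180). The black one in the wooden stand fits the description. Of the stands, wooden (238,193), black (168,195) and green (204,259), the wooden one is meant. I'll confirm both in one enlarged crop.

```bash
cat > h.py <<'E'
import cv2, numpy as np, pickle
def K(c):
    f=200/np.tan(np.radians(c["vertical_fov"])/2); return f
def proj(c,P):
    T=np.linalg.inv(np.array(c["pose"])); P=np.atleast_2d(P); q=P@T[:3,:3].T+T[:3,3]
    s=np.c_[q[:,0],-q[:,1]]/-q[:,2:]; r2=(s**2).sum(1,keepdims=True)
    return s*(1+c["k1"]*r2)*K(c)+[c["cx"],c["cy"]]
def ray(c,uv):
    d=(np.array(uv,float)-[c["cx"],c["cy"]])/K(c); s=d.copy()
    for _ in range(20): s=d/(1+c["k1"]*(s@s))
    T=np.array(c["pose"]); v=T[:3,:3]@[s[0],-s[1],-1]; return T[:3,3],v/np.linalg.norm(v)
def onz(c,uv,z):
    o,v=ray(c,uv); return o+v*(z-o[2])/v[2]
def tri(c1,u1,c2,u2):
    A=np.zeros((3,3));b=np.zeros(3);R=[]
    for c,u in((c1,u1),(c2,u2)):
        o,v=ray(c,u);M=np.eye(3)-np.outer(v,v);A+=M;b+=M@o;R.append((M,o))
    p=np.linalg.solve(A,b); return p,[np.linalg.norm(M@(p-o)) for M,o in R]
E
python3 - <<'E'
from h import *
t=pickle.load(open("top0.pkl","rb"));s=pickle.load(open("scene0.pkl","rb"))
def crop(c,x,y,w,h,k): return cv2.resize(c["pixels"][y:y+h,x:x+w,::-1],(w*k,h*k),interpolation=cv2.INTER_CUBIC)
a=crop(t,215,162,40,60,5);b=crop(s,345,240,60,60,5);d=crop(t,345,165,45,60,5)
e=crop(s,230,160,80,50,5)
top=np.hstack([a,b,d]); bot=np.zeros((250,top.shape[1],3),np.uint8); bot[:,:400]=e
cv2.imwrite("pics/crop1.png",np.vstack([top,bot]))
E
```

```text
(no output)
```

View pics/crop1.png

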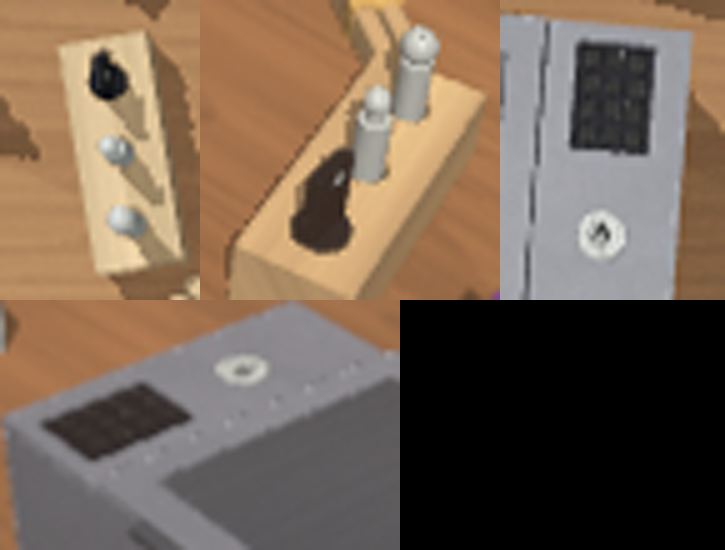

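The crop confirms it. The black key stands in the far (+x) hole of the wooden stand, with its spur pointing away from the robot and two punches in the nearer holes. The bezel is at top (365,211.6) and scene (278,174), with its slot pointing roughly +x. Now I'll measure.

Run:
```python
from h import *
t=pickle.load(open("top0.pkl","rb"));s=pickle.load(open("scene0.pkl","rb"))
def cent(c,x,y,w,h,f,name):
    p=c["pixels"][y:y+h,x:x+w].astype(int); m=f(p).astype(np.uint8)
    n,l,st,ce=cv2.connectedComponentsWithStats(m)
    o=[(ce[i]+[x,y],st[i]) for i in range(1,n) if st[i][4]>8]
    for q in o: print(name,np.round(q[0],2),q[1]+np.array([x,y,0,0,0]))
    return o
bright=lambda p:(p.min(2)>205)
def fillc(c,x,y,w,h,f):
    p=c["pixels"][y:y+h,x:x+w].astype(int); m=f(p).astype(np.uint8)
    cs,_=cv2.findContours(m,0,1); k=max(cs,key=cv2.contourArea); M=cv2.moments(k); e=cv2.fitEllipse(k)
    return np.array([M['m10']/M['m00']+x,M['m01']/M['m00']+y]),(e[0][0]+x,e[0][1]+y),e[1]
bz=lambda p:(p.sum(2)>3*190)
bt=fillc(t,355,202,20,20,bz); bs=fillc(s,268,165,24,18,bz); print(bt,bs)
print("lock tri",tri(t,bt[0],s,bs[0]),"onz top",onz(t,bt[0],112),"scene",onz(s,bs[0],112))
# stand
wood=lambda p:(p[...,0]>195)&(p[...,1]>165)&(p[...,2]>110)&(p[...,0]-p[...,2]>35)
p=t["pixels"][160:222,218:258].astype(int); m=wood(p).astype(np.uint8)
cs,_=cv2.findContours(m,0,1); k=max(cs,key=cv2.contourArea); r=cv2.minAreaRect(k); bx=cv2.boxPoints(r)+[218,160]
Q=np.array([onz(t,b,40) for b in bx]); print("stand corners",np.round(Q,1).tolist(),Q.mean(0),[np.linalg.norm(Q[i]-Q[i-1]) for i in range(4)])
# black key
blk=lambda p:p.max(2)<60
kt=cent(t,228,168,16,18,blk,"key top"); ks=cent(s,358,265,24,30,blk,"key scene")
for q in kt: print("key z63,84",onz(t,q[0],63),onz(t,q[0],84))
for q in kt: print("tri",tri(t,q[0],s,ks[0][0]))
gr=lambda p:(p.min(2)>150)&(p.max(2)-p.min(2)<30)
g=cent(t,232,185,15,26,gr,"punch")
for q in g: print(onz(t,q[0],80))
# safe edge and slot
dk=lambda p:(p.sum(2)<300)
print(p.shape); print("slot"); 
P=t["pixels"][206:219,359:372].sum(2)//3; print(P)
# keypad
p=t["pixels"][165:200,352:385].astype(int); m=(p.max(2)<75).astype(np.uint8); m=cv2.morphologyEx(m,cv2.MORPH_CLOSE,np.ones((3,3)))
cs,_=cv2.findContours(m,0,1);k=max(cs,key=cv2.contourArea); bx=cv2.boxPoints(cv2.minAreaRect(k))+[352,165]
Q=np.array([onz(t,b,115) for b in bx]); print("keypad",np.round(Q,1).tolist(),Q.mean(0))
```

```text
(array([364.79874214, 211.35220126]), (364.79698753356934, 211.33762550354004), (8.174590110778809, 8.554427146911621)) (array([281.66666667, 173.66666667]), (281.2977638244629, 174.0909595489502), (0.8781012296676636, 2.5838804244995117))
lock tri (array([482.15448356, -56.84937822, 111.44793821]), [np.float64(7.009664684148321), np.float64(7.0096646841483405)]) onz top [486.98450727 -61.91497988 112.        ] scene [479.02931866 -49.93814066 112.        ]
stand corners [[622.0, 409.6, 40.0], [633.2, 350.8, 40.0], [476.0, 320.0, 40.0], [465.1, 378.4, 40.0]] [549.10789097 364.73327423  40.        ] [np.float64(159.9571067031548), np.float64(59.85424926755836), np.float64(160.21937834448883), np.float64(59.38499010318537)]
key top [235.81 177.49] [233 173   7   9  43]
key scene [369.31 281.09] [364 272  11  17  85]
key z63,84 [596.50910166 371.32486867  63.        ] [593.79739516 367.39700272  84.        ]
tri (array([597.05610378, 374.13179521,  53.41762339]), [np.float64(1.2232885051209181), np.float64(1.2232885051209377)])
punch [236.88 190.69] [235 189   5   4  16]
punch [238.5  2
[... 281 characters left out ...]
159 162]
 [164 165 196 220 185 193 147 211 220 206 168 161 163]
 [164 171 215 212 182 126  47 167 225 203 201 161 164]
 [163 158 217 180 183  91 109  89 208 211 214 152 163]
 [164 171 216 194 127 157 170  78 214 207 213 158 162]
 [163 161 221 209 173 178 154 173 219 214 223 161 165]
 [163 159 198 212 204 188 173 210 213 220 168 161 164]
 [162 160 168 196 218 211 192 213 216 170 149 163 164]
 [161 159 159 168 180 188 179 176 164 152 163 164 163]
 [160 160 160 160 158 163 165 158 151 161 164 165 163]
 [161 161 162 161 161 160 161 162 162 163 161 162 161]]
keypad [[542.6, -41.3, 115.0], [611.6, -44.9, 115.0], [609.5, -94.9, 115.0], [540.5, -91.1, 115.0]] [576.05811877 -68.06277642 115.        ]
```

Measurements and checks:
- **Stand:** 160 x 60 as specified, yaw 11.1°.
- **Key hole:** about (598,374), and the triangulated key at (597,374) agrees.
- **Lock:** about (487,-62).

I'll move now, using the half-turned grasp so joint 7 has room for the clockwise turn.

```bash
python3 -m inch '[{"translation":[2,2,0.5],"spin":7},{"translation":[5,5,1],"spin":14},{"translation":[8,7.5,2],"spin":21},{"translation":[11,10,3],"spin":28},{"translation":[14,12.5,3],"spin":35},{"translation":[17,15,3],"spin":42},{"translation":[20,17.5,3],"spin":49},{"translation":[22,20,3],"spin":56}]' -1
python3 -m inch '[{"translation":[2,3,0],"spin":7},{"translation":[4,6,0],"spin":14},{"translation":[6,9,0],"spin":21},{"translation":[7,12,0],"spin":28},{"translation":[8,15,0],"spin":35},{"translation":[9,18,0],"spin":42},{"translation":[9.5,21,0],"spin":49},{"translation":[10,24,0],"spin":56}]'
```

```text
clock: 0.77
eef_pos: [406.9, -421.2, 261.2]
tcp_rot: [0.804, 0.594, 0.001, 0.0]
force: [0.8, 0.3, -0.1]
grip_width: 85.3
grasp_force: 0.0
clock: 1.43
eef_pos: [503.9, -181.9, 261.0]
tcp_rot: [0.432, 0.902, 0.0, -0.0]
force: [0.1, -0.1, -0.3]
grip_width: 85.1
grasp_force: 0.0
```

Run:
```python
from h import *
from station import sense
s=sense(); print(s["qpos"],s["eef_pos"],s["tcp_rot"])
t=pickle.load(open("top0.pkl","rb"));s=pickle.load(open("scene0.pkl","rb"))
P=s["pixels"][166:183,266:292].astype(int).sum(2)//3; print(P)
m=(P>175).astype(np.uint8); cs,_=cv2.findContours(m,0,1);k=max(cs,key=cv2.contourArea)
mk=np.zeros_like(m); cv2.drawContours(mk,[k],-1,1,-1); y,x=np.nonzero(mk); c=[x.mean()+266,y.mean()+166]
print(c, len(x), onz(s,c,112), tri(t,[364.8,211.35],s,c), "pred px",proj(s,[487,-61.9,112]))
# safe right deck edge / lid gap yaw from top
p=t["pixels"].astype(int)
for name,col0,col1,sg in(("gap",346,356,0),("edge",376,388,1)):
    pts=[]
    for r in range(175,233,2):
        row=p[r,col0:col1].sum(1)
        if sg==0: w=np.clip(np.median(row)-row-60,0,None); 
        else: w=np.abs(np.diff(row.astype(float))); w[w<60]=0
        if w.sum()>0: pts.append(onz(t,[col0+(w*np.arange(len(w))).sum()/w.sum()+0.5*sg,r],110)[:2])
    pts=np.array(pts); f=np.polyfit(pts[:,0],pts[:,1],1); res=pts[:,1]-np.polyval(f,pts[:,0]); g=abs(res)<2.5; f=np.polyfit(pts[g,0],pts[g,1],1)
    print(name,len(pts),g.sum(),"yaw deg",np.degrees(np.arctan(f[0])),"y at 487",np.polyval(f,487))
```

```text
[ 0.65859638  0.47198114 -0.53535058  1.7887236   0.28698219  0.95942854
  0.68166537] [ 503.94250571 -181.86117509  261.0376705 ] [ 4.32166902e-01  9.01793603e-01  8.30489734e-06 -2.55749258e-04]
[[117 116 115 114 120 125 129 143 141 140 138 137 138 138 139 139 139 139
  139 140 140 139 140 141 142 143]
 [117 116 119 126 134 137 138 146 141 137 136 137 138 137 138 138 138 137
  138 138 139 139 139 140 141 142]
 [126 128 133 138 140 140 140 139 139 138 136 137 138 137 138 138 137 137
  137 139 139 140 140 141 141 141]
 [141 136 139 140 140 139 141 140 140 139 138 137 138 137 137 137 137 138
  139 139 140 140 140 140 141 140]
 [142 137 138 140 140 141 141 140 139 140 139 135 141 137 135 137 138 138
  138 139 140 139 139 139 139 140]
 [136 136 137 138 139 140 141 140 146 154 160 167 176 173 170 160 140 136
  137 139 139 139 140 140 140 140]
 [138 137 136 136 138 139 140 150 173 177 185 187 178 187 177 176 179 152
  137 138 138 139 139 140 140 140]
 [136 137 136 136 137 138 138 181 191 191 187 158 140 153 160 181 195 163
  137 137 136 137 137 138 138 138]
 [136 137 136 137 137 138 138 1
[... 647 characters left out ...]
0 141 141 142 142 142 142 143 142 142 141 141 141
  153 140 138 141 142 143 143 143]
 [102 132 141 140 139 141 141 142 141 140 141 141 141 143 142 142 142 142
  151 146 141 141 141 142 142 143]
 [ 60  94 129 140 140 141 142 142 142 141 141 141 129 136 141 141 141 142
  141 141 141 141 140 141 132 133]]
[np.float64(277.88461538461536), np.float64(173.30769230769232)] 26 [485.77666703 -59.46531421 112.        ] (array([486.10418326, -61.03173026, 111.66278826]), [np.float64(1.28893705695273), np.float64(1.2889370569527603)]) pred px [[277.04358141 173.15748447]]
gap 28 28 yaw deg -3.9404544825892835 y at 487 -15.360973911484667
edge 29 25 yaw deg -4.156508044319023 y at 487 -112.20923238464523
```

```bash
python3 -m inch '[{"translation":[0.5,3.5,0],"spin":7},{"translation":[1,7,0],"spin":14},{"translation":[2,10.5,0],"spin":21},{"translation":[3,14,0],"spin":28},{"translation":[4,17.5,0],"spin":35},{"translation":[5,21,0],"spin":42},{"translation":[6,24.5,0],"spin":49},{"translation":[7,28,0],"spin":56}]'
python3 -m inch '[{"translation":[0.5,4,0],"spin":2},{"translation":[1,8,0],"spin":4},{"translation":[1.5,12,-1],"spin":6},{"translation":[2,16,-3],"spin":6.3},{"translation":[2.4,20,-6],"spin":6.3},{"translation":[2.4,24,-9],"spin":6.3},{"translation":[2.4,27,-10],"spin":6.3},{"translation":[2.4,27.8,-11],"spin":6.3}]'
python3 - <<'E'
from h import *
from station import sense,eyes
s=sense(); print(s["qpos"],s["eef_pos"],2*np.degrees(np.arctan2(s["tcp_rot"][1],s["tcp_rot"][0])))
c=eyes.camera("scene"); cv2.imwrite("pics/s1.png",cv2.resize(c["pixels"][200:320,300:460,::-1],None,fx=5,fy=5,interpolation=2))
E
```

```text
clock: 2.1
eef_pos: [573.9, 97.9, 261.0]
tcp_rot: [-0.041, 0.999, -0.0, -0.0]
force: [0.4, 0.4, 0.6]
grip_width: 85.5
grasp_force: 0.0
clock: 2.77
eef_pos: [595.0, 380.1, 148.7]
tcp_rot: [-0.096, 0.995, 0.001, -0.002]
force: [-0.4, 0.4, -0.2]
grip_width: 85.4
grasp_force: 0.0
[-0.25155807  0.88712517 -0.70094659  1.40223473  0.60072048  1.07186013
  0.70422396] [594.99141009 380.05557018 148.6559798 ] 191.00525259387658
```

View pics/s1.png

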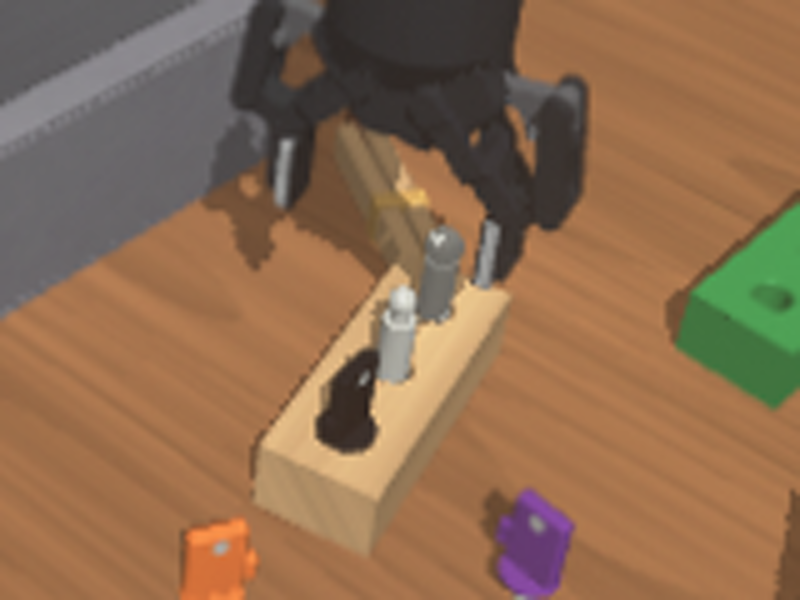

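The black key stands at crop (347,410), its wide face along the stand's axis. The fingers straddle the row and the way down is clear. I'll descend and grip.

```bash
python3 -m inch '[{"translation":[0,0,-1],"spin":0},{"translation":[0,0,-3],"spin":0},{"translation":[0,0,-5],"spin":0},{"translation":[0,0,-7],"spin":0},{"translation":[0,0,-8.5],"spin":0},{"translation":[0,0,-9.6],"spin":0},{"translation":[0,0,-10.2],"spin":0},{"translation":[0,0,-10.4],"spin":0}]'
python3 -m inch '[{"translation":[0,0,0],"spin":0},{"translation":[0,0,0],"spin":0},{"translation":[0,0,0],"spin":0},{"translation":[0,0,0],"spin":0},{"translation":[0,0,0],"spin":0},{"translation":[0,0,0],"spin":0},{"translation":[0,0,0],"spin":0},{"translation":[0,0,0],"spin":0}]' 1
python3 - <<'E'
from h import *
from station import sense,eyes
s=sense(); print(s["eef_pos"],s["grip_width"],s["grasp_force"],s["force"],s["ft_torque"])
c=eyes.camera("scene"); cv2.imwrite("pics/s2.png",cv2.resize(c["pixels"][200:320,300:460,::-1],None,fx=5,fy=5,interpolation=2))
E
```

```text
clock: 3.48
eef_pos: [597.9, 373.7, 46.4]
tcp_rot: [-0.093, 0.996, -0.0, -0.0]
force: [0.3, 0.7, 0.5]
grip_width: 85.2
grasp_force: 0.0
clock: 4.15
eef_pos: [598.1, 374.8, 47.8]
tcp_rot: [-0.094, 0.996, 0.0, 0.0]
force: [0.0, -0.5, 2.5]
grip_width: 8.1
grasp_force: 58.6
[598.10593082 374.79892517  47.79828737] 8.13803245630801 58.633646965026855 [ 0.04335486 -0.48284321  2.4653037 ] [-0.05424733  0.04500913 -0.01451639]
```

View pics/s2.png

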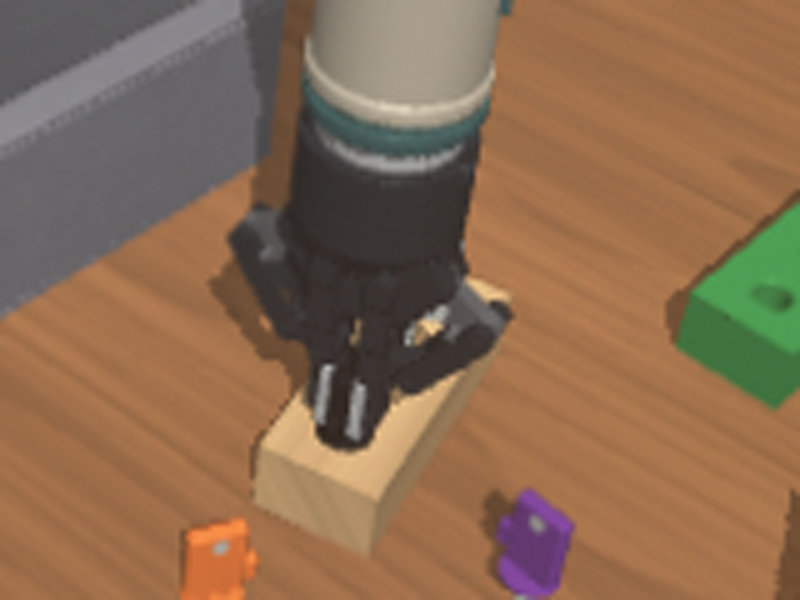

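The key is gripped at 8.1 mm with 59 N, shoulder still on the stand at crop (345,435). I'll lift it and carry it to above the lock.

```bash
python3 -m inch '[{"translation":[0,0,0.3],"spin":0},{"translation":[0,0,1],"spin":0},{"translation":[0,0,2],"spin":0},{"translation":[0,0,3.5],"spin":0},{"translation":[0,0,6],"spin":0},{"translation":[0,0,9],"spin":0},{"translation":[0,0,11.5],"spin":0},{"translation":[0,0,13],"spin":0}]'
python3 -m inch '[{"translation":[-0.4,-2,0],"spin":-2},{"translation":[-1.2,-5,0],"spin":-4},{"translation":[-2.2,-8.8,0],"spin":-7},{"translation":[-3.2,-12.5,0],"spin":-10},{"translation":[-4.2,-16.2,0],"spin":-13},{"translation":[-5.2,-20,0],"spin":-15},{"translation":[-6.2,-23.7,0],"spin":-15},{"translation":[-7,-27,0],"spin":-15}]'
python3 -m inch '[{"translation":[-1,-3.6,0],"spin":0},{"translation":[-2,-7.2,0],"spin":0},{"translation":[-3,-11,0],"spin":0},{"translation":[-3.7,-14,-0.5],"spin":0},{"translation":[-4.1,-16,-1],"spin":0},{"translation":[-4.15,-16.6,-1.5],"spin":0},{"translation":[-4.15,-16.6,-2],"spin":0},{"translation":[-4.15,-16.6,-2],"spin":0}]'
python3 -m inch '[{"translation":[0,0,0],"spin":0},{"translation":[0,0,0],"spin":0},{"translation":[0,0,0],"spin":0},{"translation":[0,0,0],"spin":0},{"translation":[0,0,0],"spin":0},{"translation":[0,0,0],"spin":0},{"translation":[0,0,0],"spin":0},{"translation":[0,0,0],"spin":0}]'
python3 - <<'E'
from h import *
from station import sense,eyes
s=sense(); print(s["qpos"],s["eef_pos"],s["grip_width"],s["grasp_force"],s["force"],s["ft_torque"],2*np.degrees(np.arctan2(s["tcp_rot"][1],s["tcp_rot"][0])))
c=eyes.camera("scene"); pickle.dump(c,open("s3.pkl","wb"));cv2.imwrite("pics/s3.png",cv2.resize(c["pixels"][130:190,240:320,::-1],None,fx=10,fy=10,interpolation=2))
T=s["eef_pos"]; print("tip px",proj(c,[T[0],T[1],T[2]-25.8]),"shoulder bottom",proj(c,[T[0],T[1],T[2]-7.8]))
E
```

```text
clock: 4.87
eef_pos: [598.9, 376.0, 182.5]
tcp_rot: [-0.094, 0.996, 0.002, 0.002]
force: [0.4, 0.6, 0.1]
grip_width: 8.5
grasp_force: 58.3
clock: 5.53
eef_pos: [527.2, 102.2, 178.8]
tcp_rot: [0.037, 0.999, -0.001, 0.001]
force: [0.6, -0.6, -0.4]
grip_width: 8.5
grasp_force: 58.4
clock: 6.2
eef_pos: [486.7, -60.5, 157.4]
tcp_rot: [0.037, 0.999, 0.0, 0.0]
force: [-0.2, 0.5, -0.6]
grip_width: 8.2
grasp_force: 58.4
clock: 6.87
eef_pos: [486.4, -61.4, 157.3]
tcp_rot: [0.037, 0.999, -0.0, -0.0]
force: [0.3, -0.4, 0.3]
grip_width: 8.7
grasp_force: 58.4
[ 0.54128576  0.59861627 -0.70022115  2.01799316  0.57642779  0.72913425
  0.9780315 ] [486.39820266 -61.43165915 157.31536966] 8.66877634911199 58.443787693977356 [ 0.31223024 -0.44164305  0.34883412] [ 0.01355636 -0.01225277 -0.01201301] 175.7318788347951
tip px [[277.10057334 167.51926554]] shoulder bottom [[276.91827367 162.2373804 ]]
```

View pics/s3.png

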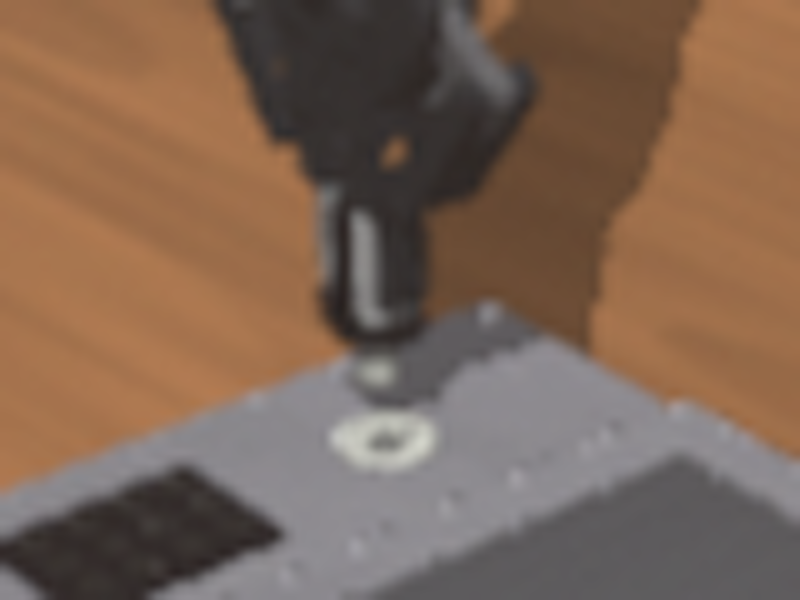

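The key hangs straight, its barrel tip at about (277.7,168) in full pixels, with the bezel centre at (278,173.5) directly below. I'll take a subpixel check of the barrel against the bezel, then feel.

Run:
```python
from h import *
c=pickle.load(open("s3.pkl","rb")); s0=pickle.load(open("scene0.pkl","rb"))
P=c["pixels"].astype(int).sum(2)//3; print("cols 270-285, rows 162-180"); print(P[162:180,270:286])
T=np.array([486.4,-61.4,157.3])
for dz in(-8,-14,-20,-25.8): print(dz,proj(c,T+[0,0,dz]))
# bezel by ellipse fit on bright ring, both frames
for q in(s0,c):
    I=cv2.resize(q["pixels"][166:182,268:290],None,fx=8,fy=8,interpolation=cv2.INTER_CUBIC).astype(int).sum(2)//3
    m=(I>160).astype(np.uint8); m[:8*4]=0; cs,_=cv2.findContours(m,0,1); k=max(cs,key=cv2.contourArea); e=cv2.fitEllipse(cv2.convexHull(k)); print((np.array(e[0])+.5)/8-.5+[268,166],np.array(e[1])/8)
print(proj(c,[486.4,-61.4,112]))
b=1e-6
print("J per mm at tip", proj(c,T+[1,0,-25.8])-proj(c,T+[0,0,-25.8]),proj(c,T+[0,1,-25.8])-proj(c,T+[0,0,-25.8]),proj(c,T+[0,0,-24.8])-proj(c,T+[0,0,-25.8]))
```

```text
cols 270-285, rows 162-180
[[115 108  86  54  41  49  94 105  85  61  53  46  62  83  92  94]
 [119 117 109  80  49  44  49  51  46  42  44  53  78  92  93  93]
 [119 119 118 107  86  69  62  61  62  58  70  79  89  93  93  93]
 [117 118 118 123 123 100  86  92  92  85  89  93  93  92  93  93]
 [120 126 130 144 142 124 130 142 138 110  92  92  92  92  92  91]
 [135 138 139 147 129 121 143 161 156 118  92  92  92  92  92 113]
 [141 141 141 141 129 111 114 126 124 103  92  92  91  92 113 135]
 [141 141 142 141 141 129 103  91  91  92  91  90  91  92 126 140]
 [141 141 142 141 141 140 130 105  96  94  92 112 121 121 133 140]
 [140 140 140 141 147 155 161 162 164 164 160 156 142 136 138 139]
 [138 140 141 151 174 179 186 188 180 188 179 178 180 153 138 139]
 [137 138 140 183 193 192 189 160 141 154 162 182 197 164 138 137]
 [138 139 139 173 189 195 178 130 124 128 168 199 200 157 135 137]
 [139 139 139 143 163 188 190 177 173 179 196 191 171 143 138 139]
 [139 139 139 139 141 159 171 168 176 179 174 158 140 140 141 142]
 [139 140 141 141 140 141 142 138 148 146 141 141 142 142 141 142]
 [140 141 141 141 141 141 142 142 142 141 141 142 141 141 141 141]
 [142 142 141 142 142 142 143 143 143 142 141 142 141 141 141 130]]
-8 [[276.92713402 162.30503453]]
-14 [[276.98810454 164.07550428]]
-20 [[277.04884465 165.83576223]]
-25.8 [[277.1073413  167.52770449]]
[277.94895649 173.5184865 ] [ 5.92798519 10.51905251]
[277.91322422 173.52703619] [ 5.98601103 10.60700607]
[[277.30243726 173.14747317]]
J per mm at tip [[-0.2497625   0.11529104]] [[0.22317564 0.11885313]] [[-0.01007029 -0.29104087]]
```

Comparing the two in the same picture, the tip should shift by about (+0.2,+1.8) mm. I'll descend to just above the bezel and then feel in small steps.

```bash
python3 -m inch '[{"translation":[0,0.1,-0.4],"spin":0},{"translation":[0.02,0.18,-0.8],"spin":0},{"translation":[0.02,0.18,-1.2],"spin":0},{"translation":[0.02,0.18,-1.5],"spin":0},{"translation":[0.02,0.18,-1.7],"spin":0},{"translation":[0.02,0.18,-1.8],"spin":0},{"translation":[0.02,0.18,-1.8],"spin":0},{"translation":[0.02,0.18,-1.8],"spin":0}]'
python3 -m inch '[{"translation":[0,0,-0.03],"spin":0},{"translation":[0,0,-0.06],"spin":0},{"translation":[0,0,-0.09],"spin":0},{"translation":[0,0,-0.12],"spin":0},{"translation":[0,0,-0.15],"spin":0},{"translation":[0,0,-0.17],"spin":0},{"translation":[0,0,-0.2],"spin":0},{"translation":[0,0,-0.2],"spin":0}]'
```

```text
clock: 7.58
eef_pos: [486.7, -59.6, 139.3]
tcp_rot: [0.037, 0.999, 0.0, 0.0]
force: [-0.3, 0.6, -0.6]
grip_width: 8.8
grasp_force: 58.4
clock: 8.25
eef_pos: [486.6, -59.7, 137.3]
tcp_rot: [0.037, 0.999, 0.0, -0.0]
force: [-0.6, -0.2, -0.3]
grip_width: 8.8
grasp_force: 58.4
```

```bash
python3 -m inch '[{"translation":[0,0,-0.03],"spin":0},{"translation":[0,0,-0.06],"spin":0},{"translation":[0,0,-0.09],"spin":0},{"translation":[0,0,-0.12],"spin":0},{"translation":[0,0,-0.15],"spin":0},{"translation":[0,0,-0.17],"spin":0},{"translation":[0,0,-0.2],"spin":0},{"translation":[0,0,-0.2],"spin":0}]' | egrep 'clock|pos|force'
```

```text
clock: 8.92
eef_pos: [486.6, -59.8, 135.4]
force: [-1.6, -0.9, 1.3]
grasp_force: 58.6
```

```bash
python3 -m inch '[{"translation":[0,0,-0.02],"spin":0},{"translation":[0,0,-0.04],"spin":0},{"translation":[0,0,-0.06],"spin":0},{"translation":[0,0,-0.08],"spin":0},{"translation":[0,0,-0.1],"spin":0},{"translation":[0,0,-0.1],"spin":0},{"translation":[0,0,-0.1],"spin":0},{"translation":[0,0,-0.1],"spin":0}]' | egrep 'clock|pos|force'; python3 -c "
from station import sense
s=sense();print(s['force'],s['ft_torque'],s['eef_pos'])"
```

```text
clock: 9.58
eef_pos: [486.3, -60.2, 134.1]
force: [-1.1, -3.5, -0.1]
grasp_force: 58.5
[-1.08814619 -3.47400983 -0.14563035] [-0.74111863  0.12307384 -0.04440533] [486.34829206 -60.18317448 134.12766195]
```

The chamfer is sliding into the hole and pushes the key toward -y and -x. I'll follow that to relieve the side force.

```bash
python3 -m inch '[{"translation":[0,-0.02,0],"spin":0},{"translation":[-0.01,-0.04,0],"spin":0},{"translation":[-0.02,-0.06,0],"spin":0},{"translation":[-0.03,-0.08,0],"spin":0},{"translation":[-0.03,-0.1,0],"spin":0},{"translation":[-0.03,-0.1,0],"spin":0},{"translation":[-0.03,-0.1,0],"spin":0},{"translation":[-0.03,-0.1,0],"spin":0}]' | egrep 'clock|pos|force'; python3 -c "
from station import sense
s=sense();print(s['force'],s['ft_torque'],s['eef_pos'])"
python3 -m inch '[{"translation":[0,0,-0.02],"spin":0},{"translation":[0,0,-0.04],"spin":0},{"translation":[0,0,-0.06],"spin":0},{"translation":[0,0,-0.08],"spin":0},{"translation":[0,0,-0.1],"spin":0},{"translation":[0,0,-0.1],"spin":0},{"translation":[0,0,-0.1],"spin":0},{"translation":[0,0,-0.1],"spin":0}]' | egrep 'clock|pos|force'; python3 -c "
from station import sense
s=sense();print(s['force'],s['ft_torque'],s['eef_pos'])"
```

```text
clock: 10.25
eef_pos: [486.3, -60.4, 134.3]
force: [-0.4, -0.8, -0.0]
grasp_force: 58.4
[-0.36379726 -0.75603245 -0.00974309] [-0.2681976   0.12771065 -0.02129553] [486.31517374 -60.35171534 134.28359042]
clock: 10.92
eef_pos: [486.4, -60.6, 133.3]
force: [-1.2, -0.9, 0.0]
grasp_force: 58.6
[-1.17575952 -0.86260496  0.03750632] [-0.14225151  0.13327169 -0.0012605 ] [486.37283903 -60.57294    133.33952333]
```

```bash
python3 -m inch '[{"translation":[0,0,-0.02],"spin":0},{"translation":[-0.01,0,-0.04],"spin":0},{"translation":[-0.02,0,-0.06],"spin":0},{"translation":[-0.02,0,-0.08],"spin":0},{"translation":[-0.02,0,-0.1],"spin":0},{"translation":[-0.02,0,-0.1],"spin":0},{"translation":[-0.02,0,-0.1],"spin":0},{"translation":[-0.02,0,-0.1],"spin":0}]' | egrep 'clock|pos|force'; python3 -c "
from station import sense
s=sense();print(s['force'],s['ft_torque'],s['eef_pos'])"
```

```text
clock: 11.58
eef_pos: [486.1, -60.6, 132.3]
force: [0.1, -0.3, -0.3]
grasp_force: 58.5
[ 0.11947493 -0.26361465 -0.26178865] [-0.09124594 -0.04681926  0.04524595] [486.14707513 -60.57376586 132.29021068]
```

```bash
for k in 1 2; do python3 -m inch '[{"translation":[0,0,-0.02],"spin":0},{"translation":[0,0,-0.04],"spin":0},{"translation":[0,0,-0.06],"spin":0},{"translation":[0,0,-0.08],"spin":0},{"translation":[0,0,-0.1],"spin":0},{"translation":[0,0,-0.1],"spin":0},{"translation":[0,0,-0.1],"spin":0},{"translation":[0,0,-0.1],"spin":0}]' >/dev/null; python3 -c "
from station import sense
s=sense();print(s['force'],s['ft_torque'],s['eef_pos'],s['clock'])"; done
```

```text
[-0.13377152 -0.67376385  0.42041255] [-0.00401331  0.03336869 -0.03297906] [486.15222162 -60.61369977 131.31306281] 12.25
[-0.37773572  0.40835837  4.30024936] [-0.01770594  0.16291288 -0.00306719] [486.17428984 -60.6448411  130.50597283] 12.9167
```

```bash
for k in 1 2; do python3 -m inch '[{"translation":[0,0,-0.02],"spin":0},{"translation":[0,0,-0.04],"spin":0},{"translation":[0,0,-0.06],"spin":0},{"translation":[0,0,-0.06],"spin":0},{"translation":[0,0,-0.06],"spin":0},{"translation":[0,0,-0.06],"spin":0},{"translation":[0,0,-0.06],"spin":0},{"translation":[0,0,-0.06],"spin":0}]' >/dev/null; python3 -c "
from station import sense
s=sense();print(s['force'],s['ft_torque'],s['eef_pos'],s['clock'])"; done
```

```text
[-0.26759832 -0.12093804  4.69497646] [0.05767595 0.13462719 0.01003101] [486.16326442 -60.6278337  129.73448878] 13.5833
[-0.513802   -1.31218091  4.09647639] [0.02962217 0.14318642 0.01414248] [486.1536676  -60.63433123 129.14050619] 14.25
```

The 4 N spring pin gives way, so the lug is in the slot. I'll press on toward home.

```bash
for k in 1 2 3; do python3 -m inch '[{"translation":[0,0,-0.02],"spin":0},{"translation":[0,0,-0.04],"spin":0},{"translation":[0,0,-0.05],"spin":0},{"translation":[0,0,-0.05],"spin":0},{"translation":[0,0,-0.05],"spin":0},{"translation":[0,0,-0.05],"spin":0},{"translation":[0,0,-0.05],"spin":0},{"translation":[0,0,-0.05],"spin":0}]' >/dev/null; python3 -c "
from station import sense
s=sense();print(s['force'],s['ft_torque'],s['eef_pos'],s['clock'])"; done
```

```text
[-0.24836526  0.33298256  4.99524498] [0.02202899 0.12348401 0.03063045] [486.13802365 -60.65280581 128.64050292] 14.9167
[-0.4148386   0.12176524  5.46548061] [-0.0279433   0.07611742  0.05954424] [486.16766268 -60.65575354 128.15472177] 15.5833
[-1.14038338  0.29311412  5.77029055] [-0.01027386  0.14505492  0.01346321] [486.15541246 -60.64975075 127.67869859] 16.25
```

```bash
for k in 1 2; do python3 -m inch '[{"translation":[0,0,-0.02],"spin":0},{"translation":[0,0,-0.04],"spin":0},{"translation":[0,0,-0.04],"spin":0},{"translation":[0,0,-0.04],"spin":0},{"translation":[0,0,-0.04],"spin":0},{"translation":[0,0,-0.04],"spin":0},{"translation":[0,0,-0.04],"spin":0},{"translation":[0,0,-0.04],"spin":0}]' >/dev/null; python3 -c "
from station import sense
s=sense();print(s['force'],s['ft_torque'],s['eef_pos'],s['clock'])"; done
```

```text
[-0.94559154  0.22097867  6.17151125] [ 0.04848779  0.15675287 -0.02027401] [486.14658655 -60.61899058 127.31256194] 16.9167
[-1.29943472  0.11943285  6.50183591] [-0.01908783  0.20716038  0.04200028] [486.17481564 -60.63509235 126.9344881 ] 17.5833
```

```bash
for k in 1 2; do python3 -m inch '[{"translation":[-0.005,0,-0.01],"spin":0},{"translation":[-0.005,0,-0.02],"spin":0},{"translation":[-0.01,0,-0.03],"spin":0},{"translation":[-0.01,0,-0.03],"spin":0},{"translation":[-0.01,0,-0.03],"spin":0},{"translation":[-0.01,0,-0.03],"spin":0},{"translation":[-0.01,0,-0.03],"spin":0},{"translation":[-0.01,0,-0.03],"spin":0}]' >/dev/null; python3 -c "
from station import sense
s=sense();print(s['force'],s['ft_torque'],s['eef_pos'],s['clock'])"; done
```

```text
[-1.61848403 -1.87110151  8.65019749] [-0.05843062  0.26528818  0.0052344 ] [486.18900693 -60.65461081 126.82427593] 18.25
[-1.54117309 -0.77665004 10.15288597] [-0.02403274  0.35956295  0.00305624] [486.21542359 -60.63067943 126.79874649] 18.9167
```

The hard bottom is at TCP z 126.8 with 10 N, so the key is fully home. I'll ease off slightly and turn clockwise in steps, watching the side force.

```bash
python3 -m inch '[{"translation":[0,0,0.02],"spin":0},{"translation":[0,0,0.03],"spin":0},{"translation":[0,0,0.03],"spin":-2},{"translation":[0,0,0.03],"spin":-4},{"translation":[0,0,0.03],"spin":-6},{"translation":[0,0,0.03],"spin":-8},{"translation":[0,0,0.03],"spin":-10},{"translation":[0,0,0.03],"spin":-10}]' >/dev/null
cat > st.py <<'E'
from station import sense
import numpy as np
s=sense();print(np.round(s['force'],2),np.round(s['ft_torque'],3),np.round(s['eef_pos'],2),round(2*np.degrees(np.arctan2(s["tcp_rot"][1],s["tcp_rot"][0])),2),round(s['clock'],2),round(s["grip_width"],1),round(s["qpos"][6],2))
E
python3 st.py; python3 -m inch '[{"translation":[0,0,0],"spin":-2},{"translation":[0,0,0],"spin":-4},{"translation":[0,0,0],"spin":-6},{"translation":[0,0,0],"spin":-8},{"translation":[0,0,0],"spin":-10},{"translation":[0,0,0],"spin":-12},{"translation":[0,0,0],"spin":-12},{"translation":[0,0,0],"spin":-12}]'  >/dev/null; python3 st.py
```

```text
[-0.78 -0.25  7.06] [-0.099  0.177  0.034] [486.22 -60.84 126.84] 165.65 19.58 7.9 0.79
[-1.72 -1.19  7.18] [-0.167  0.236  0.004] [486.08 -60.99 126.85] 153.73 20.25 8.6 0.63
```

```bash
for k in 1 2; do python3 -m inch '[{"translation":[0,0,0],"spin":-2},{"translation":[0,0,0],"spin":-4},{"translation":[0,0,0],"spin":-6},{"translation":[0,0,0],"spin":-8},{"translation":[0,0,0],"spin":-10},{"translation":[0,0,0],"spin":-12},{"translation":[0,0,0],"spin":-12},{"translation":[0,0,0],"spin":-12}]'  >/dev/null; python3 st.py; done
```

```text
[-0.32 -0.97  7.36] [-0.367  0.226  0.058] [486.   -61.38 126.84] 141.72 20.92 8.2 0.48
[ 0.09 -1.84  7.97] [-0.503  0.259  0.119] [485.85 -61.72 126.84] 129.71 21.58 8.5 0.32
```

```bash
for k in 1 2; do python3 -m inch '[{"translation":[0,-0.01,0],"spin":-2},{"translation":[0,-0.02,0],"spin":-4},{"translation":[0,-0.03,0],"spin":-6},{"translation":[0,-0.03,0],"spin":-8},{"translation":[0,-0.03,0],"spin":-10},{"translation":[0,-0.03,0],"spin":-10},{"translation":[0,-0.03,0],"spin":-10},{"translation":[0,-0.03,0],"spin":-10}]'  >/dev/null; python3 st.py; done
python3 - <<'E'
from h import *
from station import eyes
c=eyes.camera("scene"); a=pickle.load(open("s3.pkl","rb"))
d=np.abs(c["pixels"][170:260,290:360].astype(int)-a["pixels"][170:260,290:360]).sum(2); print("lid diff px",(d>60).sum())
cv2.imwrite("pics/s4.png",cv2.resize(c["pixels"][110:270,220:370,::-1],None,fx=4,fy=3.75,interpolation=2))
E
```

```text
[-1.09 -1.94  8.09] [-0.544  0.392  0.08 ] [485.74 -62.05 126.82] 119.71 22.25 8.1 0.2
[-1.13 -2.35  8.22] [-0.611  0.403  0.05 ] [485.57 -62.43 126.82] 109.7 22.92 8.0 0.07
lid diff px 1359
```

View pics/s4.png

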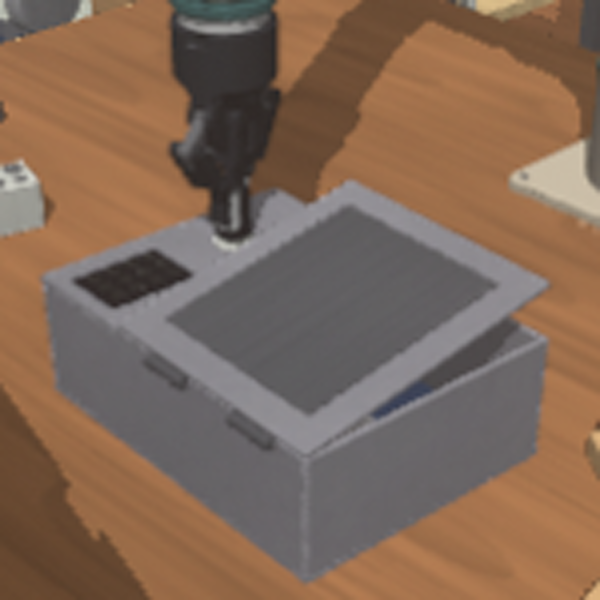

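The lid has sprung up, its raised edge at crop (330,195)-(545,285), and the key is still in the lock. I'll turn it back by the same 66°.

```bash
for k in 1 2 3; do python3 -m inch '[{"translation":[0,0.002,0],"spin":3},{"translation":[0,0.005,0],"spin":6},{"translation":[0,0.008,0],"spin":9},{"translation":[0,0.01,0],"spin":12},{"translation":[0,0.013,0],"spin":15},{"translation":[0,0.016,0],"spin":18},{"translation":[0,0.02,0],"spin":20},{"translation":[0,0.02,0],"spin":22}]'  >/dev/null; python3 st.py; done
```

```text
[ 0.27 -2.16  7.15] [-0.403  0.139  0.01 ] [486.09 -61.98 126.85] 131.79 23.63 8.2 0.35
[-0.43 -0.62  6.33] [-0.254  0.083 -0.047] [486.35 -61.31 126.85] 153.81 24.3 8.6 0.63
[-0.24 -0.49  6.96] [-0.048  0.086 -0.005] [486.44 -60.74 126.85] 175.82 24.97 8.6 0.93
```

```bash
python3 -m inch '[{"translation":[0,0,0.03],"spin":0},{"translation":[0,0,0.06],"spin":0},{"translation":[0,0,0.09],"spin":0},{"translation":[0,0,0.12],"spin":0},{"translation":[0,0,0.15],"spin":0},{"translation":[0,0,0.18],"spin":0},{"translation":[0,0,0.2],"spin":0},{"translation":[0,0,0.2],"spin":0}]'  >/dev/null; python3 st.py; python3 -m inch '[{"translation":[0,0,0.03],"spin":0},{"translation":[0,0,0.06],"spin":0},{"translation":[0,0,0.09],"spin":0},{"translation":[0,0,0.12],"spin":0},{"translation":[0,0,0.15],"spin":0},{"translation":[0,0,0.18],"spin":0},{"translation":[0,0,0.2],"spin":0},{"translation":[0,0,0.2],"spin":0}]'  >/dev/null; python3 st.py
```

```text
[ 0.36 -0.24  4.73] [-0.137 -0.128  0.026] [486.35 -60.74 128.65] 175.73 25.63 8.1 0.93
[ 3.31 -1.26  3.71] [-0.172 -0.548  0.005] [486.08 -60.65 130.54] 175.73 26.3 8.2 0.93
```

```bash
python3 -m inch '[{"translation":[0.02,0,0],"spin":0},{"translation":[0.04,0,0.03],"spin":0},{"translation":[0.04,0,0.06],"spin":0},{"translation":[0.04,0,0.1],"spin":0},{"translation":[0.04,0,0.14],"spin":0},{"translation":[0.04,0,0.18],"spin":0},{"translation":[0.04,0,0.2],"spin":0},{"translation":[0.04,0,0.2],"spin":0}]'  >/dev/null; python3 st.py; python3 -m inch '[{"translation":[0,0,0.03],"spin":0},{"translation":[0,0,0.06],"spin":0},{"translation":[0,0,0.1],"spin":0},{"translation":[0,0,0.15],"spin":0},{"translation":[0,0,0.2],"spin":0},{"translation":[0,0,0.25],"spin":0},{"translation":[0,0,0.3],"spin":0},{"translation":[0,0,0.3],"spin":0}]'  >/dev/null; python3 st.py
```

```text
[ 0.31 -0.57  0.02] [ 0.022 -0.036 -0.001] [485.88 -60.59 132.39] 175.73 26.97 7.9 0.94
[-0.58  0.08 -0.87] [-0.071  0.012  0.006] [486.36 -60.64 135.62] 175.73 27.63 8.6 0.94
```

The key is out cleanly. I'll raise it clear of the lid and carry it back to the pickup pose over the stand.

```bash
python3 -m inch '[{"translation":[0,0,0.5],"spin":0},{"translation":[0,0,1.5],"spin":0},{"translation":[0,0,2.5],"spin":0},{"translation":[0,0,3.5],"spin":0},{"translation":[0,0,4.5],"spin":0},{"translation":[0,0,5.5],"spin":0},{"translation":[0,0,6.2],"spin":0},{"translation":[0,0,6.5],"spin":0}]' | grep pos
python3 -m inch '[{"translation":[0.5,2,0],"spin":2},{"translation":[1.3,5,0],"spin":4},{"translation":[2.2,8.5,0],"spin":7},{"translation":[3.2,12.5,0],"spin":10},{"translation":[4.2,16.2,0],"spin":13},{"translation":[5.2,20,0],"spin":15},{"translation":[6.2,23.7,0],"spin":15},{"translation":[7.16,27.52,0],"spin":15}]' | grep pos
python3 -m inch '[{"translation":[0.9,3.6,0],"spin":0},{"translation":[1.8,7.2,0],"spin":0},{"translation":[2.7,10.8,0],"spin":0},{"translation":[3.4,13.6,0],"spin":0},{"translation":[3.8,15.2,0],"spin":0},{"translation":[4,16,-1],"spin":0},{"translation":[4,16,-3],"spin":0},{"translation":[4,16,-5],"spin":0}]' | grep pos
python3 -m inch '[{"translation":[0,0,-1.5],"spin":0},{"translation":[0,0,-3],"spin":0},{"translation":[0,0,-4.2],"spin":0},{"translation":[0,0,-5.2],"spin":0},{"translation":[0,0,-6],"spin":0},{"translation":[0,0,-6.5],"spin":0},{"translation":[0,0,-6.8],"spin":0},{"translation":[0,0,-6.8],"spin":0}]' | grep pos
python3 st.py
python3 - <<'E'
from h import *
from station import eyes
c=eyes.camera("scene"); cv2.imwrite("pics/s5.png",cv2.resize(c["pixels"][200:320,300:460,::-1],None,fx=5,fy=5,interpolation=2))
E
```

```text
eef_pos: [487.0, -60.7, 202.0]
eef_pos: [558.1, 215.9, 200.3]
eef_pos: [597.9, 374.5, 149.5]
eef_pos: [597.9, 374.5, 82.3]
[-0.24 -0.59  0.41] [-0.012  0.024 -0.027] [597.85 374.53  82.25] 190.73 30.3 8.3 0.66
```

View pics/s5.png

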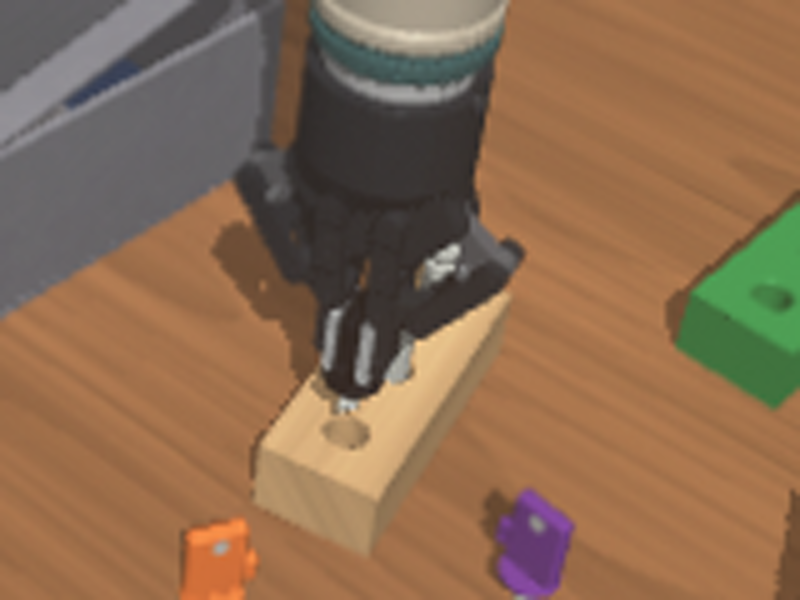

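The tip at crop (347,405) is right above the free hole at (346,433). I'll lower it.

```bash
python3 -m inch '[{"translation":[0,0,-0.4],"spin":0},{"translation":[0,0,-0.9],"spin":0},{"translation":[0,0,-1.4],"spin":0},{"translation":[0,0,-1.9],"spin":0},{"translation":[0,0,-2.4],"spin":0},{"translation":[0,0,-2.8],"spin":0},{"translation":[0,0,-3.1],"spin":0},{"translation":[0,0,-3.1],"spin":0}]' >/dev/null; python3 st.py
python3 -m inch '[{"translation":[0,0,-0.05],"spin":0},{"translation":[0,0,-0.1],"spin":0},{"translation":[0,0,-0.15],"spin":0},{"translation":[0,0,-0.2],"spin":0},{"translation":[0,0,-0.25],"spin":0},{"translation":[0,0,-0.3],"spin":0},{"translation":[0,0,-0.3],"spin":0},{"translation":[0,0,-0.3],"spin":0}]' >/dev/null; python3 st.py
```

```text
[-1.11  0.12 -0.23] [ 0.032  0.008 -0.031] [597.46 374.2   50.5 ] 190.73 31.02 8.2 0.64
[-0.26 -0.02 -0.71] [-0.027  0.055  0.027] [597.93 374.52  48.52] 190.73 31.68 8.3 0.64
```

```bash
for k in 1 2; do python3 -m inch '[{"translation":[0,0,-0.02],"spin":0},{"translation":[0,0,-0.04],"spin":0},{"translation":[0,0,-0.06],"spin":0},{"translation":[0,0,-0.06],"spin":0},{"translation":[0,0,-0.06],"spin":0},{"translation":[0,0,-0.06],"spin":0},{"translation":[0,0,-0.06],"spin":0},{"translation":[0,0,-0.06],"spin":0}]' >/dev/null; python3 st.py; done
```

```text
[-0.4   0.69 -0.26] [ 0.021  0.036 -0.016] [597.94 374.54  47.95] 190.73 32.35 7.9 0.64
[-0.91 -0.8   4.59] [-0.292  0.3    0.01 ] [597.92 374.6   47.77] 190.73 33.02 8.0 0.64
```

The shoulder rests on the stand at z 47.8, the same height as at pickup. I'll unload slightly, open and retreat.

```bash
python3 -m inch '[{"translation":[0,0,0.03],"spin":0},{"translation":[0,0,0.04],"spin":0},{"translation":[0,0,0.04],"spin":0},{"translation":[0,0,0.04],"spin":0},{"translation":[0,0,0.04],"spin":0},{"translation":[0,0,0.04],"spin":0},{"translation":[0,0,0.04],"spin":0},{"translation":[0,0,0.04],"spin":0}]' >/dev/null; python3 st.py
python3 -m inch '[{"translation":[0,0,0],"spin":0},{"translation":[0,0,0],"spin":0},{"translation":[0,0,0],"spin":0},{"translation":[0,0,0],"spin":0},{"translation":[0,0,0],"spin":0},{"translation":[0,0,0],"spin":0},{"translation":[0,0,0],"spin":0},{"translation":[0,0,0],"spin":0}]' -1 >/dev/null; python3 st.py
python3 -m inch '[{"translation":[0,0,0.5],"spin":0},{"translation":[0,0,2],"spin":0},{"translation":[0,0,4],"spin":0},{"translation":[0,0,6.5],"spin":0},{"translation":[0,0,9],"spin":0},{"translation":[0,0,12],"spin":0},{"translation":[0,0,15],"spin":0},{"translation":[0,0,17],"spin":0}]' >/dev/null; python3 st.py
python3 -m inch '[{"translation":[-2,0,0],"spin":0},{"translation":[-5,0,0],"spin":0},{"translation":[-8,0,0],"spin":0},{"translation":[-11,0,0],"spin":0},{"translation":[-13,0,0],"spin":0},{"translation":[-14,0,0],"spin":0},{"translation":[-14,0,0],"spin":0},{"translation":[-14,0,0],"spin":0}]' >/dev/null; python3 st.py
python3 - <<'E'
from h import *
from station import eyes
c=eyes.camera("scene"); cv2.imwrite("pics/s6.png",cv2.resize(c["pixels"][140:320,220:460,::-1],None,fx=3.33,fy=3.33,interpolation=2))
E
```

```text
[-1.26 -0.75  4.42] [-0.244  0.2    0.018] [597.93 374.6   47.79] 190.73 33.68 8.1 0.64
[0.59 0.43 0.17] [ 0.023 -0.045 -0.061] [597.91 374.55  47.69] 190.73 34.35 85.3 0.64
[0.61 0.64 0.27] [ 0.05  -0.022  0.011] [598.49 375.73 222.78] 190.74 35.02 85.0 0.74
[-0.21  0.03 -0.22] [ 0.024 -0.066  0.058] [459.15 374.73 218.71] 190.72 35.68 85.1 0.54
```

View pics/s6.png

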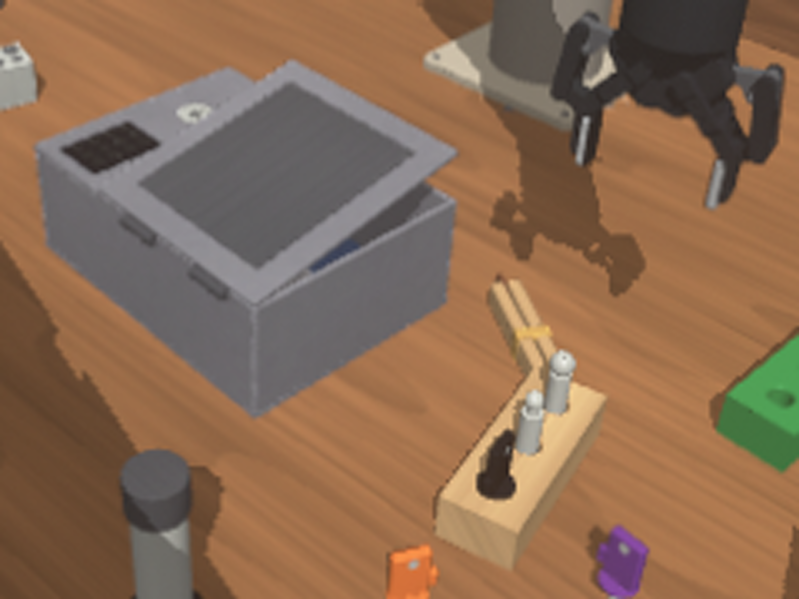

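The lid stands open with its raised edge at (300,65)-(455,155). The key is upright in its hole at (497,470), both punches are undisturbed and the gripper is clear. Handing in.

```bash
python3 -c "
from station import ctrl
print(ctrl.job_done())"
```

```text
the job is handed in; nothing more can be done
None
```

The job is handed in after about 36 s of robot time: the safe is unlocked with its lid sprung open, the key stands upright back in its hole, no force I read went above about 10 N, and the last picture shows both punches undisturbed.

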